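# Seat the easel plugs and hold the sprung paper-stop rod at its mark

### The job

Make the darkroom easel ready for its sheet: first press both round corner plugs fully home, and only then pull the sprung telescoping rod out by its upright handle until its pointer stands opposite the length mark on the ruler. Finish while holding it still there with the gripper, against the spring, because I slip the paper in while you hold; leave everything else where it stands.

Things in the scene. Friction and masses are not known exactly. Their poses are not given: they have to be found in the camera images.
- easel: Masking easel fixed to the table: grey board 280 (x) x 380 (y) x 20 mm thick, origin under its centre, z up, x away from the robot give or take 0.25 rad of yaw. Plugs at x +75, y +120 and -120 mm. A fixed tube, 26 mm wide at its mouth, axis 38 mm up, lies along y at x -60 mm, from y -175 to -20 mm; the rod slides out of it to +y. A ruler 4 mm thick lies along y at x +8 mm.
- length_mark: Length mark: a small dark steel block standing on the ruler, fixed, 18 (x) x 10 (y) x 8 mm with a fin to 24 mm tall; origin under its centre, axes those of the easel. Its y place differs from start to start: the mark lies 65 to 105 mm along +y from where the pointer rests.
- pointer_tip (a point): Tip of the thin steel pointer (its arm about 4 mm wide and 4 mm thick) that sticks out of the pull handle's foot towards the ruler (easel +x), 57 mm from the rod's axis and 30 mm above the easel's underside. Axes those of the easel. It stands opposite the length mark when both have the same easel y.
- stop_rod: Telescoping rod with its pull handle, a black upright slab 36 (x) x 12 (y) x 74 mm tall; axes the easel's. Origin inside the slab on the rod's axis, 38 mm up; top 63 mm above it. Pulls out along easel +y from y +40 mm (rest) to +170 (stop); a spring draws it back, 4 N at rest plus 0.8 N per 10 mm. The rod and 17 mm middle tube run to -y; over 9 mm above the origin both broad (y) faces are free to grip.
- handle_top (a point): Centre of the top face of the pull handle; axes those of the easel.
- plug_left_top (a point): Centre of the top face of the left corner plug (easel +y side): a black round cap 34 mm wide and 8 mm thick on a steel stem, over a 40 mm socket ring. Fully home, its cap rests on the ring and its top is 36 mm above the easel's underside; at the start it stands 4 to 8 mm higher.
- plug_left (a joint): How far the left plug is pressed in (m): 0 as high as it goes, 0.008 fully home (hard stop). Starts at 0 to 0.004, takes about 5 N to move straight down and stays where it is left.
- plug_right_top (a point): Centre of the top face of the right corner plug (easel -y side): a black round cap 34 mm wide and 8 mm thick on a steel stem, over a 40 mm socket ring. Fully home, its cap rests on the ring and its top is 36 mm above the easel's underside; at the start it stands 4 to 8 mm higher.
- plug_right (a joint): How far the right plug is pressed in (m): 0 as high as it goes, 0.008 fully home (hard stop). Starts at 0 to 0.004, takes about 5 N to move straight down and stays where it is left.
- focuser: Focusing magnifier on the easel board, 50 x 50 mm foot, 100 mm tall, origin under its foot. Leave it alone.
- canister: Grey film canister standing on the easel board, 34 mm wide, 50 mm tall, origin under its foot. Leave it alone.
- bottle: Amber bottle on the table, 68 mm wide, 170 mm tall, origin under its foot. Leave it alone.
- beaker: Clear cup on the table, 72 mm wide, 100 mm tall, origin under its foot. Leave it alone.
- brush: Dusting brush lying on the table. Leave it alone.
- jar: White jar on the table, 60 mm wide, 70 mm tall, origin under its foot. Leave it alone.

How it is judged:
By the outcome, as a careful person would: the job done as asked, in the order asked, and still so for the second after the job is handed in, while the arm keeps its last pose, push and grip.
It also fails if it takes over 50 s, if anything falls off the work surface, if the arm or the gripper's body presses on something with over 40 N, if the wrist force passes 120 N, or if a joint passes its speed limit or range.

### The arm

A 7-joint arm with a two-finger parallel gripper is mounted at the origin on the work surface. World frame = base frame: x ahead of the robot, y to its left, z up, the work surface at z = 0. Lengths are in mm, angles in rad, forces in N, time in s.
With the tool pointing down it reaches from about 400 to 875 mm from the base axis. Payload 6.5 kg.
Tool frame: the origin (TCP) lies midway between the tips of the shut fingers; the grasp point (between the pads) lies 19 mm behind it (ctrl.grip_depth is the distance from the TCP to the grasp point, in mm); z points along the fingers, y is the line along which they close (so a half turn about z gives the same grasp; the last joint's range is limited). The gripper opens to 85 mm and grips with 20 to 120 N. Pads are 22 mm wide; open, the fingers measure 114 mm over their backs; the gripper's body (76 mm by 85 mm) begins 54 mm behind the grasp point. The pads swing forward as they close: fully open they stand 13 mm farther back than shut.
Start: joints at [-1.413, 0.536, -0.004, 1.538, 0.003, 1.067, -0.071], TCP at [144.254, 633.783, 231.29] pointing down, gripper open.
Joint ranges: [-2.7, 2.7], [-0.37, 2.16], [-1.27, 1.26], [0.24, 2.4], [-1.31, 4.45], [0.19, 1.91], [-2.76, 2.76]. Speed limits (rad/s): [2.39, 2.39, 3.14, 3.14, 3.14, 3.14, 3.14].

### API

Orientations are given as [roll, pitch, yaw] about the fixed x, y, z axes, in that order (R = Rz(yaw) Ry(pitch) Rx(roll)).
In Python, from plant import ctrl gives the robot as it stands.
- The arm moves only by the tool move_arm, never from a script. Its argument "rows" is a list of rows, each an object of numbers: "jaw": the opening, from -1 (shut) to 1 (fully open); "x", "y", "z": the shift along the tool's x, y, z in mm; "roll": the turn about the tool's z in degrees. A call has 1 to 12 rows; each row shifts and turns the commanded pose from where the row before left it, along the tool's axes as they then stand; what a row does not reach is not made up. A row lasts 1/12 s, in which the tool goes at most 41.7 mm and 7.16 degrees, less where a joint would pass 70% of its speed; a pose out of reach is approached as far as the arm can. A call with a gripper value outside its range is refused whole. The fingers move at their own pace and stop on an object; "force" is the grip in N (left out, the last holds). Time passes only in rows, so rows that do not move let the fingers close. It gives the time, the measured TCP pose, the force, the opening and the grip force at its end, in the units of the state.
- ctrl.observe(): the state, without advancing time (a new reading comes with each control period).
- ctrl.capture(name): name is "scene" or "top" or "wrist"; returns a dict with "image" (384x512x3 uint8, blue, green, red), "K" (3x3 intrinsics, pixels), "origin" and "orientation" of the camera in the world. Camera axes: x right, y down, z forward; pixel columns grow to the right and rows downward; lengths in mm; the calibration is good to about 2 mm. A picture is of the moment at which its call begins. There is no depth.
- ctrl.close_job(): hands the job in; it is judged then, once.
The state is a dict: "clock": time; "q": joint angles; "joint_velocities": joint speeds; "joint_torque": joint torques, N m; "ee_pos": TCP position; "ee_rot": TCP orientation; "contact_force": force on the tool from outside, world axes, zero at the start; "moment": the same for the moment, N m; "gripper_width": finger opening in mm; "grip_force": force on a finger pad.
Only numpy, scipy, OpenCV 4.12 (cv2) and the standard library are available. Lean on these libraries where they do the work, as an engineer would, in place of code of your own. Each camera call takes 0.05 s, during which the arm holds its last target. There are 200 camera calls.

## Working session

There is one attempt and no reset: what is moved stays moved. The work goes in short steps, Python scripts to look and compute and a tool call to move; the robot and the scene stay as the last step left them, time stands still between calls to the robot, and variables do not carry over. Pictures are saved under pics/ and viewed, at most 10 in all, crops included, and the job is handed in when it is done.

Besides the shell and the picture viewer there is one more tool, called after "Call:" in YAML: its name, and indented under it one key for each argument. move_arm: Moves the arm, as the interface text tells. Its arguments: {"type":"object","properties":{"rows":{"type":"array"},"force":{"type":"number"}},"required":["rows"]}

```bash
mkdir -p pics; cat > h.py <<'E'
import numpy as np, cv2
from plant import ctrl
from scipy.spatial.transform import Rotation as R
def cam(n):
    c=ctrl.capture(n); o=np.array(c["orientation"],float)
    M=R.from_euler('xyz',o).as_matrix() if o.shape==(3,) else o
    return c["image"],np.array(c["K"]),np.array(c["origin"]),M
def ray(K,M,u,v):
    d=M@np.linalg.inv(K)@np.array([u,v,1.]); return d/np.linalg.norm(d)
def onz(K,O,M,u,v,z):
    d=ray(K,M,u,v); return O+d*(z-O[2])/d[2]
def proj(K,O,M,p):
    q=K@M.T@(np.array(p,float)-O); return q[:2]/q[2]
E
python3 - <<'E'
from h import *
ims=[]
for n in("scene","top","wrist"):
    i,K,O,M=cam(n); print(n,K.round(1).tolist(),O,M.round(3).tolist()); cv2.imwrite(f"pics/{n}0.png",i)
s=ctrl.observe(); print({k:s[k] for k in("clock","ee_pos","ee_rot","gripper_width","contact_force")})
E
```

```text
scene [[462.1, 0.0, 248.9], [0.0, 462.1, 192.0], [0.0, 0.0, 1.0]] [1040.79577639 -453.33924151 1230.68432759] [[0.658, 0.651, -0.378], [0.753, -0.56, 0.346], [0.014, -0.512, -0.859]]
top [[405.3, 0.0, 255.8], [0.0, 405.3, 196.0], [0.0, 0.0, 1.0]] [ 451.51660255   22.13314061 1154.51514688] [[0.005, -0.997, 0.072], [-1.0, -0.007, -0.023], [0.023, -0.071, -0.997]]
wrist [[277.9, 0.0, 255.6], [0.0, 277.9, 189.9], [0.0, 0.0, 1.0]] [ 77.44131191 648.32943458 372.70552342] [[0.222, 0.936, 0.272], [0.975, -0.213, -0.064], [-0.002, 0.28, -0.96]]
{'clock': 0.15, 'ee_pos': array([144.13737021, 633.31681898, 230.59539156]), 'ee_rot': array([-3.14024479e+00,  9.14979739e-05,  2.91790118e+00]), 'gripper_width': 85.24208947669632, 'contact_force': array([ 0.58128451, -0.48915324,  0.23609121])}
```

View pics/top0.png

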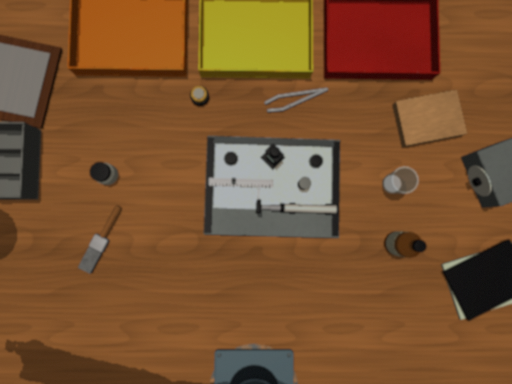

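View pics/scene0.png

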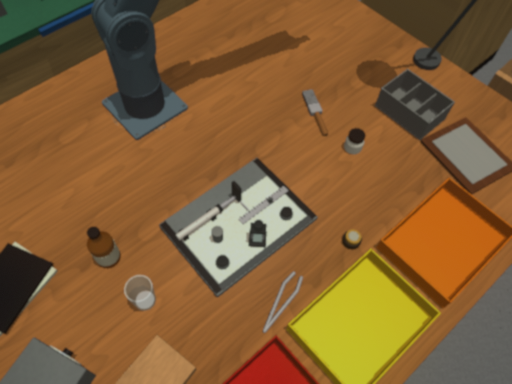

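The top view shows the easel at about (207–340, 137–237). The plugs are at (231,158) and (316,161), the handle at (258,208), the ruler at (210–272,183) and the focuser at (273,156). The scene view shows the same layout. Next I'll measure these points on an enlarged crop.

```bash
python3 - <<'E'
from h import *
i,K,O,M=cam("top")
c=i[130:245,200:345]; cv2.imwrite("pics/topc.png",cv2.resize(c,None,fx=5,fy=5,interpolation=cv2.INTER_CUBIC))
g=i.max(2)
m=((g<75)).astype(np.uint8); m[:130]=0;m[245:]=0;m[:,:200]=0;m[:,345:]=0
# dark blobs
n,l,st,ce=cv2.connectedComponentsWithStats((g<60).astype(np.uint8)*(m>0))
for k in range(1,n):
    if st[k,4]>8: print(st[k],ce[k].round(1),onz(K,O,M,*ce[k],40).round(1))
# easel outline: non-wood (low saturation)
hsv=cv2.cvtColor(i,cv2.COLOR_BGR2HSV); b=((hsv[...,1]<70)).astype(np.uint8)
cs,_=cv2.findContours(b,cv2.RETR_EXTERNAL,cv2.CHAIN_APPROX_NONE)
for q in cs:
    r=cv2.minAreaRect(q)
    if cv2.pointPolygonTest(q,(272,200),False)>0:
        bx=cv2.boxPoints(r); P=np.array([onz(K,O,M,*p,20) for p in bx]); print(P.round(1),P.mean(0), [np.linalg.norm(P[a]-P[a-1]) for a in range(4)])
        C=P.mean(0); print(C)
        e=[P[a]-P[a-1] for a in range(4)]
        L=max(e,key=lambda v:abs(v[1])); L=L*np.sign(L[1]); print("yaw",np.arctan2(-L[0],L[1]))
E
```

```text
[207 138   7  40 215] [209.9 156.9] [639.3 124.7  40. ]
[333 141   6  65 374] [335.5 172.6] [ 598.1 -224.5   40. ]
[263 143  20  25 266] [272.7 155.7] [644.2 -49.4  40. ]
[226 153  11  11  98] [230.6 158.1] [636.2  67.3  40. ]
[311 156  11  11 100] [315.8 160.9] [ 630.7 -169.6   40. ]
[205 185   7  48 261] [208.  209.2] [494.3 127.9  40. ]
[256 201   5  14  51] [258.4 208.2] [498.  -10.3  40. ]
[280 204   4   9  27] [281.9 208.5] [497.5 -75.   40. ]
[326 210  13  26 150] [334.6 223.1] [ 458.  -220.6   40. ]
[[ 426.5  140.2   20. ]
 [ 703.   134.9   20. ]
 [ 694.1 -243.2   20. ]
 [ 415.9 -231.3   20. ]] [559.87110763 -49.85504259  20.        ] [np.float64(371.6486306966455), np.float64(276.56068993994626), np.float64(378.24614822616405), np.float64(278.480131458852)]
[559.87110763 -49.85504259  20.        ]
yaw -0.023509448242406132
```

View pics/topc.png

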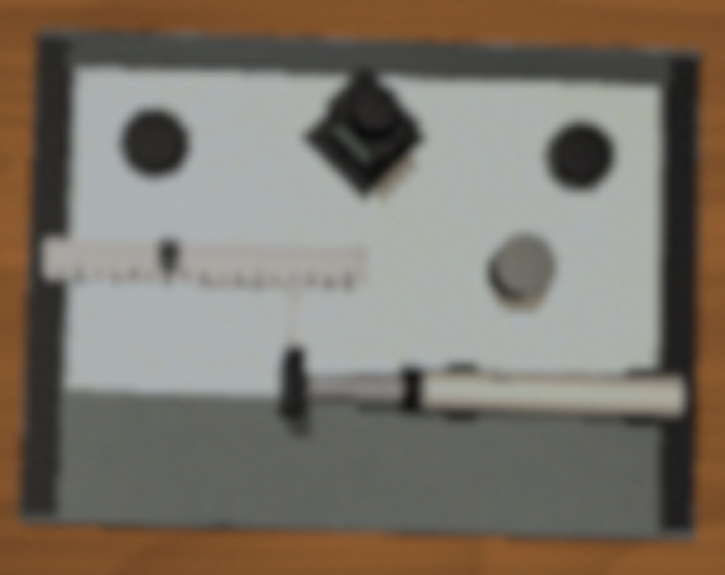

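Left plug is at about (636, 67) and right plug at about (631, -170), 237 mm apart against the 240 given. Easel yaw is about -0.023 and its centre about (559, -50), so the handle should be near (500, -8). That matches what I see. Moving over the left plug with the jaws shut.

Call:
move_arm:
  rows:
    - {"roll": -5.7, "jaw": -1}
    - {"roll": -5.7, "jaw": -1}
    - {"x": -25, "y": -28, "jaw": -1}
    - {"x": -25, "y": -28, "jaw": -1}
    - {"x": -25, "y": -28, "jaw": -1}
    - {"x": -25, "y": -28, "jaw": -1}
    - {"x": -25, "y": -28, "jaw": -1}
    - {"x": -25, "y": -28, "jaw": -1}
    - {"x": -25, "y": -28, "jaw": -1}
    - {"x": -25, "y": -28, "jaw": -1}
    - {"x": -25, "y": -28, "jaw": -1}
    - {"x": -25, "y": -28, "jaw": -1}
  force: 40

```text
invalid input at $.rows[0]: expected keys jaw, x, y, z, roll
```

Call:
move_arm:
  rows:
    - {"x": -25, "y": -28, "jaw": -1}
    - {"x": -25, "y": -28, "jaw": -1}
    - {"x": -25, "y": -28, "jaw": -1}
    - {"x": -25, "y": -28, "jaw": -1}
    - {"x": -25, "y": -28, "jaw": -1}
    - {"x": -25, "y": -28, "jaw": -1}
    - {"x": -25, "y": -28, "jaw": -1}
    - {"x": -25, "y": -28, "jaw": -1}
    - {"jaw": -1}
    - {"jaw": -1}

```text
invalid input at $.rows[0]: expected keys jaw, x, y, z, roll
```

```bash
python3 - <<'E'
from h import *
i,K,O,M=cam("wrist"); cv2.imwrite("pics/w1.png",i); print(O,M[:,2])
s=ctrl.observe(); print(s["ee_pos"],s["ee_rot"],s["gripper_width"],s["contact_force"],s["clock"])
for p in [(636,67,42),(631,-170,42),(500,-8,101)]: print(proj(K,O,M,p))
E
```

```text
[ 77.46596637 648.44302679 372.95905011] [ 0.2725117  -0.06360308 -0.96004793]
[144.22248967 633.50021355 230.88825029] [-3.14078446e+00  8.36304805e-05  2.91783839e+00] 85.38890253403258 [-0.26557394 -0.30582516 -0.01335463] 0.25
[ 13.08369114 493.720112  ]
[-104.47633866  510.16980419]
[-107.28711376  495.30410043]
```

View pics/w1.png

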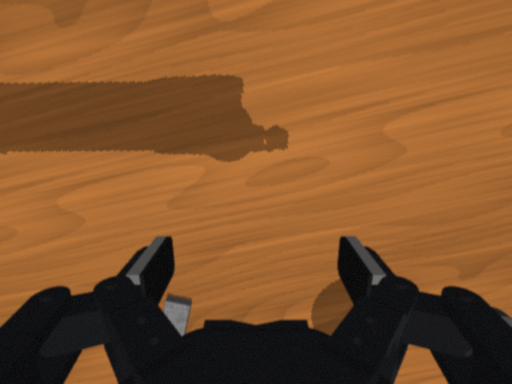

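The move was refused because every row needs all the keys. The picture shows only table and the open fingers.

Call:
move_arm:
  rows:
    - {"x": 0, "y": 0, "z": 0, "roll": -5.7, "jaw": -1}
    - {"x": 0, "y": 0, "z": 0, "roll": -5.7, "jaw": -1}
    - {"x": -25, "y": -28, "z": 0, "roll": 0, "jaw": -1}
    - {"x": -25, "y": -28, "z": 0, "roll": 0, "jaw": -1}
    - {"x": -25, "y": -28, "z": 0, "roll": 0, "jaw": -1}
    - {"x": -25, "y": -28, "z": 0, "roll": 0, "jaw": -1}
    - {"x": -25, "y": -28, "z": 0, "roll": 0, "jaw": -1}
    - {"x": -25, "y": -28, "z": 0, "roll": 0, "jaw": -1}
    - {"x": -25, "y": -28, "z": 0, "roll": 0, "jaw": -1}
    - {"x": -25, "y": -28, "z": 0, "roll": 0, "jaw": -1}
    - {"x": -25, "y": -28, "z": 0, "roll": 0, "jaw": -1}
    - {"x": -25, "y": -28, "z": 0, "roll": 0, "jaw": -1}
  force: 40

```text
clock: 1.25
ee_pos: [388.2, 346.1, 231.5]
ee_rot: [3.141, 0.0, 3.117]
contact_force: [0.4, -0.8, 0.6]
gripper_width: 0.1
grip_force: 0.0
```

Call:
move_arm:
  rows:
    - {"x": -25, "y": -28, "z": 0, "roll": 0, "jaw": -1}
    - {"x": -25, "y": -28, "z": 0, "roll": 0, "jaw": -1}
    - {"x": -25, "y": -28, "z": 0, "roll": 0, "jaw": -1}
    - {"x": -25, "y": -28, "z": 0, "roll": 0, "jaw": -1}
    - {"x": -25, "y": -28, "z": 0, "roll": 0, "jaw": -1}
    - {"x": -25, "y": -28, "z": 0, "roll": 0, "jaw": -1}
    - {"x": -25, "y": -28, "z": 0, "roll": 0, "jaw": -1}
    - {"x": -25, "y": -28, "z": 0, "roll": 0, "jaw": -1}
    - {"x": 0, "y": 0, "z": 0, "roll": 0, "jaw": -1}
    - {"x": 0, "y": 0, "z": 0, "roll": 0, "jaw": -1}

```text
clock: 2.08
ee_pos: [582.7, 116.0, 231.1]
ee_rot: [-3.14, 0.0, 3.112]
contact_force: [-0.7, 0.7, 0.2]
gripper_width: 0.3
grip_force: 0.0
```

```bash
python3 - <<'E'
from h import *
i,K,O,M=cam("wrist"); cv2.imwrite("pics/w2.png",i); print(O,M[:,2])
s=ctrl.observe(); print(s["ee_pos"],s["ee_rot"],s["gripper_width"],s["contact_force"],s["clock"],s["q"])
for p in [(636,67,42),(631,-170,42),(500,-8,101)]: print(proj(K,O,M,p))
E
```

```text
[514.14677346 117.32248841 373.29387448] [ 0.27982371 -0.00973096 -0.96000208]
[581.56066469 118.36293751 231.0059814 ] [ 3.14153576e+00 -6.24241102e-04  3.11530140e+00] -0.03496945428045943 [-0.40985368  0.42619718  0.65024837] 2.1333 [-0.40184115  0.44199605  0.16804905  1.70231377 -0.08512162  1.00497286
  1.34057968]
[219.15264276 210.10803572]
[ 32.89563167 211.59881955]
[120.89393017  97.26358049]
```

View pics/w2.png

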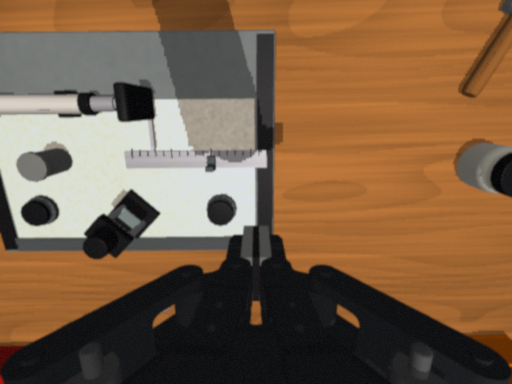

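The wrist view shows the left plug at (221,209), close to the predicted (219,210), and the right plug at (40,209). The pointer tip is at about (153,150), the mark at about (210,160) and the handle top at about (128,100). Measuring the exact blobs.

```bash
python3 - <<'E'
from h import *
i,K,O,M=cam("wrist"); g=i.max(2)
for (a,b,c,d) in [(200,245,190,228),(15,65,190,232),(105,160,75,128),(198,222,148,175)]:
    s=(g[c:d,a:b]<60).astype(np.uint8)
    n,l,st,ce=cv2.connectedComponentsWithStats(s)
    k=1+st[1:,4].argmax(); u=ce[k]+[a,c]; print(st[k]+[a,c,0,0,0],u,[onz(K,O,M,*u,z).round(1) for z in (24,35,101)])
for u in[(153,152),(210,152),(210,160)]: print(onz(K,O,M,*u,30))
s=ctrl.observe(); print(s["ee_pos"],s["ee_rot"])
E
```

```text
[206 197  26  28 552] [217.92210145 211.21195652] [array([643. ,  65.4,  24. ]), array([638.9,  67.1,  35. ]), array([614.3,  77.2, 101. ])]
[ 19 197  37  29 670] [ 35.93731343 211.48955224] [array([ 636.9, -178.3,   24. ]), array([ 633. , -168.9,   35. ]), array([ 609.6, -112.7,  101. ])]
[ 111   84   41   38 1312] [131.16539634 102.42911585] [array([501.4, -29.7,  24. ]), array([501.8, -25. ,  35. ]), array([504. ,   3.2, 101. ])]
[206 165   7   5  24] [209.29166667 166.45833333] [array([581.9,  58.3,  24. ]), array([579.7,  60.2,  35. ]), array([566.7,  71.7, 101. ])]
[560.66907186  -8.97602089  30.        ]
[562.55421831  61.52090272  30.        ]
[572.53244449  60.79649226  30.        ]
[581.02279938 119.70762468 231.04227666] [ 3.14097406e+00 -8.76768890e-04  3.11751037e+00]
```

Call:
move_arm:
  rows:
    - {"x": -19, "y": -17, "z": 0, "roll": 0, "jaw": -1}
    - {"x": -19, "y": -17, "z": 20, "roll": 0, "jaw": -1}
    - {"x": -18, "y": -17, "z": 30, "roll": 0, "jaw": -1}
    - {"x": 0, "y": 0, "z": 35, "roll": 0, "jaw": -1}
    - {"x": 0, "y": 0, "z": 35, "roll": 0, "jaw": -1}
    - {"x": 0, "y": 0, "z": 30, "roll": 0, "jaw": -1}
    - {"x": 0, "y": 0, "z": 20, "roll": 0, "jaw": -1}
    - {"x": 0, "y": 0, "z": 0, "roll": 0, "jaw": -1}
    - {"x": 0, "y": 0, "z": 0, "roll": 0, "jaw": -1}
    - {"x": 0, "y": 0, "z": 0, "roll": 0, "jaw": -1}

```text
clock: 3.02
ee_pos: [637.3, 67.7, 63.0]
ee_rot: [3.141, 0.002, 3.118]
contact_force: [0.8, 0.0, 0.7]
gripper_width: -0.3
grip_force: 0.0
```

```bash
python3 - <<'E'
from h import *
i,K,O,M=cam("wrist"); cv2.imwrite("pics/w3.png",i)
s=ctrl.observe(); print(s["ee_pos"],s["contact_force"]); print(proj(K,O,M,s["ee_pos"]),proj(K,O,M,(636,68,42)))
E
```

```text
[637.69952705  67.40445787  63.442081  ] [0.02861681 0.38226286 0.64554385]
[256.79747679 237.43891195] [257.51255608 219.82384271]
```

View pics/w3.png

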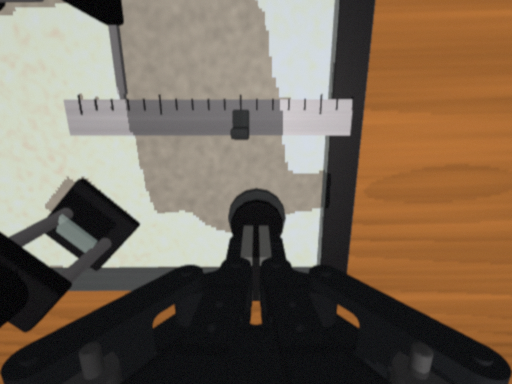

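The shut fingertips are at about (257,237), centred above the left cap at (257,215). The mark is at about (240,123). Pressing down slowly.

Call:
move_arm:
  rows:
    - {"x": 0, "y": 0, "z": 8, "roll": 0, "jaw": -1}
    - {"x": 0, "y": 0, "z": 8, "roll": 0, "jaw": -1}
    - {"x": 0, "y": 0, "z": 4, "roll": 0, "jaw": -1}
    - {"x": 0, "y": 0, "z": 2, "roll": 0, "jaw": -1}
    - {"x": 0, "y": 0, "z": 2, "roll": 0, "jaw": -1}
    - {"x": 0, "y": 0, "z": 2, "roll": 0, "jaw": -1}
    - {"x": 0, "y": 0, "z": 1, "roll": 0, "jaw": -1}
    - {"x": 0, "y": 0, "z": 0, "roll": 0, "jaw": -1}
    - {"x": 0, "y": 0, "z": 0, "roll": 0, "jaw": -1}

```text
clock: 3.82
ee_pos: [636.7, 66.6, 36.0]
ee_rot: [3.141, 0.0, 3.117]
contact_force: [-4.6, -0.3, 16.2]
gripper_width: -0.1
grip_force: 8.0
```

Call:
move_arm:
  rows:
    - {"x": 0, "y": 0, "z": 1, "roll": 0, "jaw": -1}
    - {"x": 0, "y": 0, "z": 1, "roll": 0, "jaw": -1}
    - {"x": 0, "y": 0, "z": 0, "roll": 0, "jaw": -1}
    - {"x": 0, "y": 0, "z": 0, "roll": 0, "jaw": -1}

```text
clock: 4.15
ee_pos: [636.7, 66.6, 35.8]
ee_rot: [3.141, 0.0, 3.117]
contact_force: [-10.2, -0.1, 31.8]
gripper_width: -0.0
grip_force: 15.8
```

Left plug is home: hard stop at z = 36 with 32 N. Lifting over the focuser to the right plug.

Call:
move_arm:
  rows:
    - {"x": 0, "y": 0, "z": -20, "roll": 0, "jaw": -1}
    - {"x": 0, "y": 0, "z": -40, "roll": 0, "jaw": -1}
    - {"x": 0, "y": 0, "z": -40, "roll": 0, "jaw": -1}
    - {"x": 0, "y": 0, "z": -25, "roll": 0, "jaw": -1}
    - {"x": 0, "y": -37, "z": 0, "roll": 0, "jaw": -1}
    - {"x": 0, "y": -40, "z": 0, "roll": 0, "jaw": -1}
    - {"x": 0, "y": -40, "z": 0, "roll": 0, "jaw": -1}
    - {"x": 0, "y": -40, "z": 0, "roll": 0, "jaw": -1}
    - {"x": 0, "y": -40, "z": 0, "roll": 0, "jaw": -1}
    - {"x": 0, "y": -40, "z": 0, "roll": 0, "jaw": -1}
    - {"x": 0, "y": 0, "z": 0, "roll": 0, "jaw": -1}
    - {"x": 0, "y": 0, "z": 0, "roll": 0, "jaw": -1}

```text
clock: 5.15
ee_pos: [629.2, -174.8, 157.0]
ee_rot: [-3.14, -0.001, 3.111]
contact_force: [1.2, 0.7, 0.9]
gripper_width: -0.1
grip_force: 0.0
```

```bash
python3 - <<'E'
from h import *
i,K,O,M=cam("wrist"); cv2.imwrite("pics/w4.png",i)
s=ctrl.observe(); print(s["ee_pos"],s["ee_rot"],s["contact_force"]); t=proj(K,O,M,(631,-170.5,42)); print(proj(K,O,M,s["ee_pos"]),t)
g=i.max(2);a,b,c,d=[int(v) for v in(t[0]-45,t[0]+45,t[1]-40,t[1]+40)]
for y in range(150,245,6): print(y,''.join('#' if v<60 else '.' for v in g[y,200:320:2]))
E
```

```text
[ 629.88318127 -171.40436055  156.84183836] [ 3.14135893e+00 -8.55356987e-04  3.11456066e+00] [-0.0879264   0.67377237 -0.29823875]
[263.33404712 237.11741665] [261.334057   185.24941535]
150 ######......................................................
156 ######......................................................
162 ######......................................................
168 #######...................########..........................
174 #######................############.........................
180 ######...............#################......................
186 #######..............#################......................
192 #######...............################......................
198 #######.................############........................
204 #######.....................................................
210 #######.....................................................
216 ########....................................................
222 #######.....................................................
228 #######....................###..............................
234 #######..........####.....####.....####.....................
240 ...............#######....####.....######...................
```

The right cap is centred at about (259,183), against a prediction of (261,185), so the alignment is good to 2 mm. Pressing.

Call:
move_arm:
  rows:
    - {"x": 0, "y": 0, "z": 35, "roll": 0, "jaw": -1}
    - {"x": 0, "y": 0, "z": 35, "roll": 0, "jaw": -1}
    - {"x": 0, "y": 0, "z": 24, "roll": 0, "jaw": -1}
    - {"x": 0, "y": 0, "z": 10, "roll": 0, "jaw": -1}
    - {"x": 0, "y": 0, "z": 5, "roll": 0, "jaw": -1}
    - {"x": 0, "y": 0, "z": 4, "roll": 0, "jaw": -1}
    - {"x": 0, "y": 0, "z": 2, "roll": 0, "jaw": -1}
    - {"x": 0, "y": 0, "z": 2, "roll": 0, "jaw": -1}
    - {"x": 0, "y": 0, "z": 2, "roll": 0, "jaw": -1}
    - {"x": 0, "y": 0, "z": 2, "roll": 0, "jaw": -1}
    - {"x": 0, "y": 0, "z": 0, "roll": 0, "jaw": -1}
    - {"x": 0, "y": 0, "z": 0, "roll": 0, "jaw": -1}

```text
clock: 6.2
ee_pos: [631.6, -170.6, 37.3]
ee_rot: [-3.141, 0.002, 3.117]
contact_force: [1.8, 0.6, 4.7]
gripper_width: 0.2
grip_force: 2.3
```

Call:
move_arm:
  rows:
    - {"x": 0, "y": 0, "z": 1, "roll": 0, "jaw": -1}
    - {"x": 0, "y": 0, "z": 1, "roll": 0, "jaw": -1}
    - {"x": 0, "y": 0, "z": 1, "roll": 0, "jaw": -1}
    - {"x": 0, "y": 0, "z": 1, "roll": 0, "jaw": -1}
    - {"x": 0, "y": 0, "z": 0, "roll": 0, "jaw": -1}
    - {"x": 0, "y": 0, "z": 0, "roll": 0, "jaw": -1}

```text
clock: 6.7
ee_pos: [631.7, -170.7, 35.9]
ee_rot: [3.141, 0.002, 3.117]
contact_force: [-7.3, 2.6, 28.5]
gripper_width: -0.4
grip_force: 14.1
```

Both plugs are home. Moving over the handle with the jaws part open.

Call:
move_arm:
  rows:
    - {"x": 0, "y": 0, "z": -25, "roll": 0, "jaw": -1}
    - {"x": 0, "y": 0, "z": -40, "roll": 0, "jaw": -1}
    - {"x": 0, "y": 0, "z": -40, "roll": 0, "jaw": -1}
    - {"x": 0, "y": 0, "z": -40, "roll": 0, "jaw": 0}
    - {"x": 22, "y": 26, "z": 0, "roll": 0, "jaw": 0}
    - {"x": 23, "y": 27, "z": 0, "roll": 0, "jaw": 0}
    - {"x": 23, "y": 27, "z": 0, "roll": 0, "jaw": 0}
    - {"x": 23, "y": 27, "z": 0, "roll": 0, "jaw": 0}
    - {"x": 23, "y": 27, "z": 0, "roll": 0, "jaw": 0}
    - {"x": 22, "y": 26, "z": 0, "roll": 0, "jaw": 0}
    - {"x": 0, "y": 0, "z": 0, "roll": 0, "jaw": 0}
    - {"x": 0, "y": 0, "z": 0, "roll": 0, "jaw": 0}

```text
clock: 7.7
ee_pos: [497.1, -5.7, 177.1]
ee_rot: [3.141, -0.001, 3.12]
contact_force: [1.4, -0.5, 0.5]
gripper_width: 42.6
grip_force: 0.0
```

```bash
python3 - <<'E'
from h import *
i,K,O,M=cam("wrist"); cv2.imwrite("pics/w5.png",i)
s=ctrl.observe(); print(s["ee_pos"],s["ee_rot"],s["gripper_width"],s["clock"]); print(proj(K,O,M,s["ee_pos"]),proj(K,O,M,(500,-8,101)))
E
```

```text
[498.25674306  -7.1395461  177.28734518] [-3.14132849e+00 -1.15000519e-04  3.11785488e+00] 42.8555844048386 7.75
[254.69088283 238.35700162] [253.95531907 199.13969627]
```

View pics/w5.png

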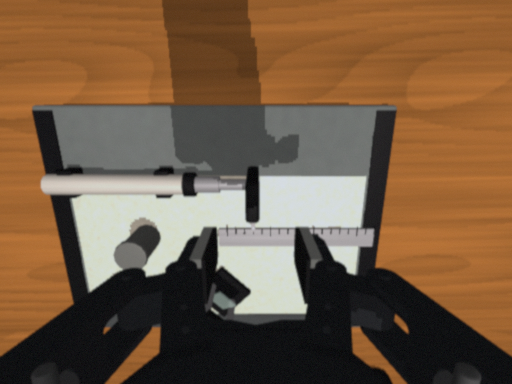

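The handle top spans about (246–259, 167–221) and sits between the fingers; the predicted centre (254,199) matches. The mark is hidden behind the right finger. Descending and gripping.

Call:
move_arm:
  rows:
    - {"x": -1, "y": -1, "z": 30, "roll": 0, "jaw": 0}
    - {"x": 0, "y": 0, "z": 30, "roll": 0, "jaw": 0}
    - {"x": 0, "y": 0, "z": 30, "roll": 0, "jaw": 0}
    - {"x": 0, "y": 0, "z": 20, "roll": 0, "jaw": 0}
    - {"x": 0, "y": 0, "z": 9, "roll": 0, "jaw": 0}
    - {"x": 0, "y": 0, "z": 0, "roll": 0, "jaw": 0}
    - {"x": 0, "y": 0, "z": 0, "roll": 0, "jaw": -1}
    - {"x": 0, "y": 0, "z": 0, "roll": 0, "jaw": -1}
    - {"x": 0, "y": 0, "z": 0, "roll": 0, "jaw": -1}
    - {"x": 0, "y": 0, "z": 0, "roll": 0, "jaw": -1}
    - {"x": 0, "y": 0, "z": 0, "roll": 0, "jaw": -1}
    - {"x": 0, "y": 0, "z": 0, "roll": 0, "jaw": -1}
  force: 60

```text
clock: 8.75
ee_pos: [500.8, -8.8, 59.7]
ee_rot: [-3.141, 0.003, 3.116]
contact_force: [-0.1, -2.0, 8.3]
gripper_width: 11.4
grip_force: 59.0
```

```bash
python3 - <<'E'
from h import *
i,K,O,M=cam("wrist"); cv2.imwrite("pics/w6.png",i)
s=ctrl.observe(); print(s["ee_pos"],s["ee_rot"],s["gripper_width"],s["grip_force"],s["contact_force"])
E
```

```text
[500.81270751  -8.72787215  59.68881701] [-3.14130480e+00  2.98893497e-03  3.11659719e+00] 11.267081047656063 59.05245065689087 [-0.13267888 -1.74319086  8.04348351]
```

View pics/w6.png

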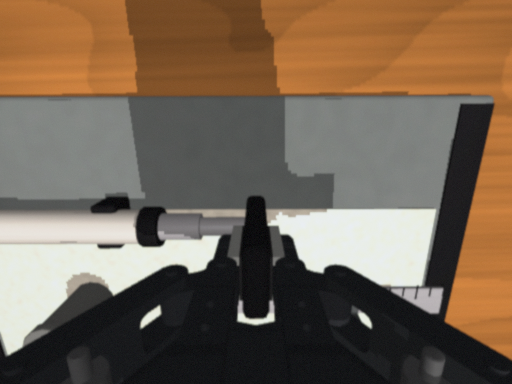

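The slab is gripped: width 11.3 mm, 59 N. My rough distance from pointer to mark is about 70 mm, so I'll pull 60 mm first and then look closely.

Call:
move_arm:
  rows:
    - {"x": 0, "y": 3, "z": -1, "roll": 0, "jaw": -1}
    - {"x": 0, "y": 5, "z": 0, "roll": 0, "jaw": -1}
    - {"x": 0, "y": 6, "z": 0, "roll": 0, "jaw": -1}
    - {"x": 0, "y": 7, "z": 0, "roll": 0, "jaw": -1}
    - {"x": 0, "y": 7, "z": 0, "roll": 0, "jaw": -1}
    - {"x": 0, "y": 7, "z": 0, "roll": 0, "jaw": -1}
    - {"x": 0, "y": 7, "z": 0, "roll": 0, "jaw": -1}
    - {"x": 0, "y": 7, "z": 0, "roll": 0, "jaw": -1}
    - {"x": 0, "y": 6, "z": 0, "roll": 0, "jaw": -1}
    - {"x": 0, "y": 5, "z": 0, "roll": 0, "jaw": -1}
    - {"x": 0, "y": 0, "z": 0, "roll": 0, "jaw": -1}
    - {"x": 0, "y": 0, "z": 0, "roll": 0, "jaw": -1}

```text
clock: 9.8
ee_pos: [502.0, 49.5, 59.8]
ee_rot: [-3.139, 0.002, 3.116]
contact_force: [3.2, -8.6, -2.7]
gripper_width: 11.3
grip_force: 60.6
```

```bash
python3 - <<'E'
from h import *
s=ctrl.observe(); print(s["ee_pos"],s["ee_rot"],s["gripper_width"],s["grip_force"],s["contact_force"])
T=[]
for n in("scene","top","wrist"):
    i,K,O,M=cam(n); c=proj(K,O,M,(565,55,35)); print(n,c); w=40
    np.savez(f"{n}.npz",i=i,K=K,O=O,M=M)
    x,y=[int(v) for v in c]; x0=max(x-w//2*2//2,0); y0=max(y-w,0)
    if n!="wrist":
        p=i[y-20:y+20,x-20:x+20]
    else: p=i[max(y-60,0):y+60,max(x-60,0):x+60]
    if n=="wrist": print("wr off",max(x-60,0),max(y-60,0),p.shape)
    else: print("off",x-20,y-20)
    if p.size: T.append(cv2.resize(p,(266,266) if n!="wrist" else (266,266),interpolation=cv2.INTER_CUBIC))
cv2.imwrite("pics/c7.png",np.hstack(T))
E
```

```text
[502.02964863  49.51226267  59.75759529] [-3.13917015e+00  2.43501810e-03  3.11556761e+00] 11.277008866460575 60.59108376502991 [ 3.24300931 -8.57200188 -2.6831469 ]
scene [266.45313804 197.91196693]
off 246 177
top [234.89753813 183.92977243]
off 214 163
wrist [267.50784903 301.6549754 ]
wr off 207 241 (120, 120, 3)
```

View pics/c7.png

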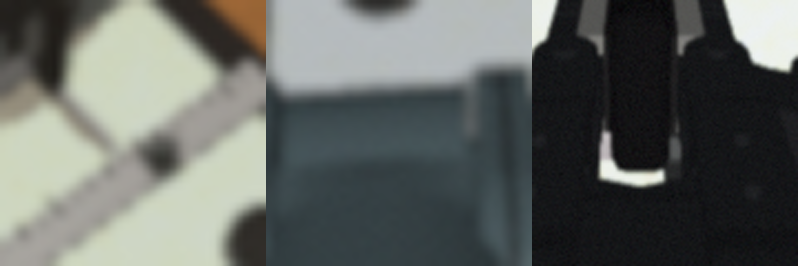

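The scene crop shows the pointer tip at about (263.6,199.9), just short of the mark at about (270.1,200.3). The rest-state pictures (top0, w2) give independent estimates, so I'll compute the remaining distance from all of them.

```bash
python3 - <<'E'
from h import *
yaw=-0.0235; C=np.array([559.2,-49.7,0]); E=R.from_euler('z',yaw).as_matrix()
def oneX(K,O,M,u,v,X):  # intersect easel plane x=X -> easel coords
    d=E.T@ray(K,M,u,v); o=E.T@(O-C); return o+d*(X-o[0])/d[0]
def ez(K,O,M,u,v,z): return E.T@(onz(K,O,M,u,v,z)-C)
z=np.load("scene.npz"); i,K,O,M=z["i"],z["K"],z["O"],z["M"]
g=i.max(2).astype(float)
print(g[194:208,256:278].astype(int))
z=np.load("top.npz"); K2,O2,M2=z["K"],z["O"],z["M"]
t=cv2.imread("pics/top0.png").max(2).astype(float)
print(t[176:188,228:240].astype(int)); print(t[182:202,254:264].astype(int))
w=cv2.imread("pics/w2.png").max(2).astype(float)
print(w[148:174,203:217].astype(int)); print(w[140:156,147:159].astype(int))
E
```

```text
[[149 140 150 172 194 207 212 214 214 214 213 214 213 211 203 188 170 162
  157 159 161 161]
 [168 147 141 151 172 194 207 212 214 214 214 212 207 197 184 166 156 157
  160 161 161 160]
 [190 166 148 141 151 173 194 208 212 211 208 203 185 163 155 149 149 156
  161 161 160 159]
 [207 191 168 152 145 154 175 197 207 199 188 177 151 124 121 124 137 152
  159 160 158 157]
 [213 207 195 181 161 149 159 182 194 181 154 136 117  97  92  97 117 144
  156 157 153 155]
 [214 213 210 205 189 166 161 170 176 162 134 106  90  78  75  79 104 139
  155 155 157 173]
 [214 214 213 212 205 186 170 164 157 152 135 105  78  62  59  66  96 135
  159 173 184 198]
 [214 214 214 212 204 182 162 158 154 155 148 123  89  62  55  65  94 136
  173 196 207 211]
 [214 213 210 203 190 163 145 153 160 162 159 144 114  82  73  87 120 161
  194 209 214 214]
 [213 208 195 181 170 157 149 156 162 164 163 156 137 112 109 133 165 194
  208 213 214 214]
 [206 193 173 157 158 162 161 163 164 163 161 156 148 143 159 180 199 209
  213 214 214 214]
 [187 172 162 155 158 164 164 164 163 162 161 158 161 177 195 206 211 213
  2
[... 3328 characters left out ...]
202 185 180 167 121 135 171 213 223]
 [224 224 221 204 187 182 166 125 129 170 213 224]
 [225 225 222 206 188 182 170 133 129 166 212 224]
 [224 224 222 210 188 181 172 138 128 165 213 223]
 [224 224 223 215 191 187 175 141 126 171 213 225]
 [224 225 224 218 195 199 187 147 131 186 219 224]
 [225 224 224 218 199 200 189 149 140 202 222 224]
 [218 218 217 213 197 193 175 142 143 199 218 219]
 [178 184 188 188 182 180 170 133 131 173 189 190]
 [134 146 166 172 173 176 171 140 118 152 172 172]
 [124 136 166 177 178 179 177 156 122 148 173 178]
 [124 130 167 180 181 179 181 166 129 143 172 180]
 [122 124 165 179 178 180 180 169 134 135 168 179]
 [127 128 163 176 178 177 177 168 137 136 165 178]]
```

```bash
python3 - <<'E'
from h import *
yaw=-0.0235; C=np.array([559.2,-49.7,0]); E=R.from_euler('z',yaw).as_matrix()
def ez(c,u,v,z): return (E.T@(onz(*c,u,v,z)-C)).round(1)
def onx(c,u,v,X):
    K,O,M=c; d=E.T@ray(K,M,u,v); o=E.T@(O-C); return (o+d*(X-o[0])/d[0]).round(1)
z=np.load("scene.npz"); c=(z["K"],z["O"],z["M"]); i=z["i"].max(2).astype(float)
w=np.clip(125-i[194:208,264:275],0,None); yy,xx=np.mgrid[194:208,264:275]; u,v=(w*xx).sum()/w.sum(),(w*yy).sum()/w.sum()
print("scene mark",u,v,"x=8 plane:",onx(c,u,v,8),[ez(c,u,v,q) for q in(24,32,40,48)])
for p in[(261.5,198.2),(263,199.7),(264,200.3)]: print("scene ptr",p,ez(c,*p,30))
s=ctrl.observe(); print("handle easel",E.T@(s["ee_pos"]-C))
z=np.load("top.npz"); c=(z["K"],z["O"],z["M"])
t=cv2.imread("pics/top0.png").max(2).astype(float)
w=np.clip(140-t[176:186,228:240],0,None); yy,xx=np.mgrid[176:186,228:240]; u,v=(w*xx).sum()/w.sum(),(w*yy).sum()/w.sum()
print("top mark",u,v,[ez(c,u,v,q) for q in(32,40,48)],"ptr",ez(c,258.35,189,30),ez(c,258.4,194,30))
E
```

```text
scene mark 269.77682811016143 200.1908831908832 x=8 plane: [  8.  115.3  16. ] [array([ 11.2, 111.9,  24. ]), array([ 14.4, 108.6,  32. ]), array([ 17.6, 105.2,  40. ]), array([ 20.7, 101.9,  48. ])]
scene ptr (261.5, 198.2) [-7.4 94.7 30. ]
scene ptr (263, 199.7) [-0.6 94.8 30. ]
scene ptr (264, 200.3) [ 2.9 95.8 30. ]
handle easel [-59.49395463  97.491749    59.75295381]
top mark 233.27936241610738 180.78691275167785 [array([ 12.3, 109.7,  32. ]), array([ 11.4, 109.4,  40. ]), array([ 10.5, 109.1,  48. ])] ptr [-8.3 39.3 30. ] [-22.3  38.7  30. ]
```

Two independent estimates of the remaining pull: 12.1 mm (top view: 70.3 minus 58.2 pulled) and about 12.5 mm (scene view). Pulling 12 mm and looking again.

Call:
move_arm:
  rows:
    - {"x": 0, "y": 2, "z": 0, "roll": 0, "jaw": -1}
    - {"x": 0, "y": 3, "z": 0, "roll": 0, "jaw": -1}
    - {"x": 0, "y": 3, "z": 0, "roll": 0, "jaw": -1}
    - {"x": 0, "y": 3, "z": 0, "roll": 0, "jaw": -1}
    - {"x": 0, "y": 1, "z": 0, "roll": 0, "jaw": -1}
    - {"x": 0, "y": 0, "z": 0, "roll": 0, "jaw": -1}
    - {"x": 0, "y": 0, "z": 0, "roll": 0, "jaw": -1}
    - {"x": 0, "y": 0, "z": 0, "roll": 0, "jaw": -1}

```text
clock: 10.62
ee_pos: [502.3, 60.8, 59.8]
ee_rot: [-3.139, 0.002, 3.115]
contact_force: [3.1, -9.7, -2.1]
gripper_width: 11.1
grip_force: 60.8
```

```bash
python3 - <<'E'
from h import *
s=ctrl.observe(); print(s["ee_pos"],s["ee_rot"],s["gripper_width"],s["grip_force"],s["contact_force"],s["clock"])
i0=np.mean([cam("scene")[0].astype(float) for _ in range(3)],0).astype(np.uint8)
i,K,O,M=cam("scene"); np.savez("scene2.npz",i=i0,K=K,O=O,M=M)
a=i0[180:216,252:288]
wi,K,O,M=cam("wrist"); c=proj(K,O,M,(568,61,32)); print(c); x,y=[int(v) for v in c]; y=min(y,340)
b=wi[y-40:y+40,x-40:x+40]; print("w off",x-40,y-40)
cv2.imwrite("pics/c8.png",np.hstack([cv2.resize(q,(400,400),interpolation=cv2.INTER_CUBIC) for q in(a,b)]))
E
```

```text
[502.28242611  60.77119662  59.76918704] [-3.13871054e+00  2.30853855e-03  3.11483702e+00] 11.144242895521424 60.75048565864563 [ 3.12934419 -9.72419722 -2.11370927] 10.6167
[259.80733055 302.27729939]
w off 219 262
```

View pics/c8.png

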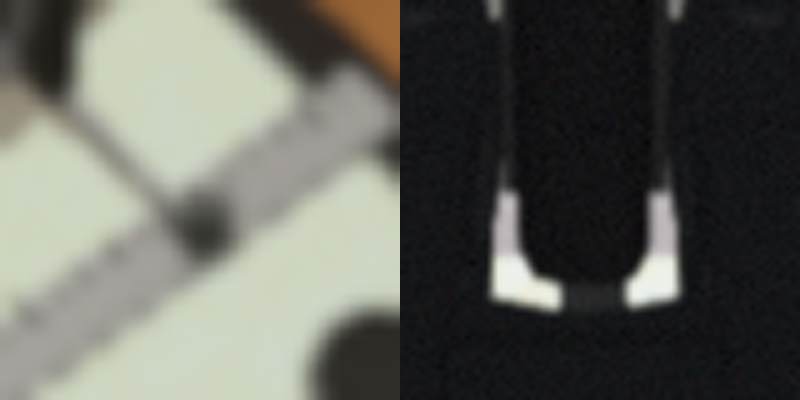

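The wrist crop shows the mark just beyond the handle, spanning u of about 251.6–264.4 (centre 258.0), with the handle centred at about 256.2. The scene crop shows the pointer line meeting the mark. Converting to millimetres.

```bash
python3 - <<'E'
from h import *
yaw=-0.0235; C=np.array([559.2,-49.7,0]); E=R.from_euler('z',yaw).as_matrix()
w,K,O,M=cam("wrist"); g=w.max(2).astype(int); s=ctrl.observe()
ys=lambda u,v,z:(E.T@(onz(K,O,M,u,v,z)-C)).round(1)
print("tcp",(E.T@(s["ee_pos"]-C)).round(2))
for v in(319,320,321,322): print(v,g[v,235:280])
for v in(306,308,300): print(v,g[v,235:280])
um=219+39.; print("mark",[ys(um,320.5,z) for z in(24,28,32,48)])
uh=219+37.2; print("handle",[ys(uh,265,z) for z in(101,)],[ys(uh,300,z) for z in(101,90)])
z=np.load("scene2.npz"); c=(z["K"],z["O"],z["M"]); i=z["i"].max(2).astype(float)
w=np.clip(125-i[194:208,264:275],0,None); yy,xx=np.mgrid[194:208,264:275]; u,v=(w*xx).sum()/w.sum(),(w*yy).sum()/w.sum(); print("scene mark",u,v)
# pointer line in the scene: darkest column per row
for r in range(188,198):
    print(r,i[r,256:270].astype(int))
e=lambda X,Y,Z:proj(*c,C+E@np.array([X,Y,Z]))
print([e(x,108.8,30).round(1) for x in(-40,-20,-3,8)], e(8,108.8,34).round(1))
E
```

```text
tcp [-59.45 109.06  59.77]
319 [ 19  51 138 222 238 240 240 240 239 236 234 230 230 222 205 160  89  41
  34  36  34  37  37  35  33  33  35  35  77 160 224 239 240 240 240 240
 240 239 227 153  68  27  21  26  28]
320 [ 25  57 130 204 229 232 234 235 235 235 236 236 237 237 230 192 108  50
  40  40  39  42  40  39  40  39  41  42  80 164 229 239 238 237 235 234
 234 230 206 138  61  28  24  23  23]
321 [ 25  48  98 147 176 185 192 209 217 225 228 231 234 236 233 197 113  52
  42  42  44  40  41  40  43  42  43  41  77 158 222 233 229 220 205 197
 190 176 149  95  43  24  25  23  24]
322 [ 22  32  50  72  89 100 114 139 154 170 181 191 211 221 223 186 108  48
  39  40  42  39  42  40  40  38  40  41  62 122 178 189 179 154 131 118
 107  90  72  47  27  27  23  21  18]
306 [ 29  30  84 155 183 189 173 108  44  23  18  18  23  17  18  19  22  21
  22  18  20  20  21  22  20  21  18  19  18  19  17  19  24  71 140 178
 188 183 158  91  33  24  24  20  22]
308 [ 29  32  91 168 187 188 172 110  46  20  17  18  18  20  20  19  20  18
  20  16  19  18  20  20  23  20  25  21  21  18  17  16
[... 542 characters left out ...]
12 213 213 214 213 213 214 213 213]
189 [113 108 134 167 193 207 212 213 213 213 214 213 213 213]
190 [153 139 137 150 172 193 207 212 213 214 213 213 214 213]
191 [186 166 150 143 151 173 197 209 213 213 213 214 214 213]
192 [205 194 180 159 145 152 178 200 210 213 214 213 214 213]
193 [212 210 204 189 162 146 155 180 200 210 213 213 214 213]
194 [213 214 213 207 189 163 148 157 182 201 210 213 213 210]
195 [214 214 214 213 207 189 163 153 165 184 200 209 206 197]
196 [214 214 214 214 212 207 190 169 160 162 179 192 183 164]
197 [214 214 213 213 214 213 206 192 170 151 151 161 147 123]
[array([258. , 188.5]), array([262.3, 192.9]), array([266. , 196.6]), array([268.4, 199.1])] [268.5 198.4]
```

All three views agree that about 0.8 mm remains: wrist gives mark 109.0 against handle 108.1, top gives 70.3 against 69.5 pulled, and scene is consistent with 0–1 mm. One last nudge.

Call:
move_arm:
  rows:
    - {"x": 0, "y": 1, "z": 0, "roll": 0, "jaw": -1}
    - {"x": 0, "y": 0, "z": 0, "roll": 0, "jaw": -1}
    - {"x": 0, "y": 0, "z": 0, "roll": 0, "jaw": -1}
    - {"x": 0, "y": 0, "z": 0, "roll": 0, "jaw": -1}
    - {"x": 0, "y": 0, "z": 0, "roll": 0, "jaw": -1}
    - {"x": 0, "y": 0, "z": 0, "roll": 0, "jaw": -1}

```text
clock: 11.42
ee_pos: [502.3, 61.7, 59.7]
ee_rot: [-3.139, 0.002, 3.115]
contact_force: [2.7, -9.7, -1.6]
gripper_width: 11.6
grip_force: 60.7
```

```bash
python3 - <<'E'
from h import *
w,K,O,M=cam("wrist"); g=w.max(2).astype(float); s=ctrl.observe(); print(s["ee_pos"],s["grip_force"],s["contact_force"],s["clock"])
print(g[320,245:270].astype(int)); print(g[307,235:280].astype(int))
E
```

```text
[502.29028438  61.68425242  59.75446802] 60.66075146198273 [ 3.74784856 -8.91754495 -1.50662651] 11.4667
[236 237 239 228 157  76  42  41  39  39  40  39  40  40  39  41  44 101
 191 232 239 240 240 238 235]
[ 27  33  91 165 186 190 171 107  44  16  17  18  17  16  21  21  21  20
  20  19  22  23  23  21  18  18  12  17  20  18  20  18  23  72 137 180
 188 187 166  98  38  28  25  19  20]
```

The mark is now centred at 255.8 px and the handle at 255.3 px, which is within about 0.3 mm. The grip is steady at 60 N, so I'm handing in.

```bash
python3 -c "
from plant import ctrl
print(ctrl.close_job())"
```

```text
the job is handed in; nothing more can be done
None
```

The job is handed in: I pressed both plugs to their hard stops first, then pulled the rod out about 70 mm, and the gripper is holding the pointer opposite the length mark (within about 0.3 mm by the wrist camera) against the spring.

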